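# Resuspend the full sample flask on the touch-start mixer

## Robot

A 7-joint arm with a two-finger parallel gripper is mounted at the origin on the work surface. World frame = base frame: x ahead of the robot, y to its left, z up, the work surface at z = 0. Lengths are in m, angles in degrees, forces in N, time in s.
With the tool pointing down it reaches from about 0.4 to 0.9 m from the base axis. Payload 5.5 kg.
Tool frame: the origin (TCP) lies at the very end of the fingers, on their centre line; the grasp point (between the pads) lies behind it (r.pinch_z is the z of the grasp point in the tool frame, in m); z points along the fingers, y is the line along which they close (so a half turn about z gives the same grasp; the last joint's range is limited). The gripper opens to 92 mm and grips with 3 to 60 N. Pads are 19 mm wide; open, the fingers measure 130 mm over their backs; the gripper's body (75 mm by 190 mm) begins 47 mm behind the grasp point.
Start: joints at [-55.795, 28.699, -24.465, 88.831, 12.651, 65.22, -12.049], TCP at [0.213, 0.614, 0.227] pointing down, gripper open.
Joint ranges: [-164.97, 164.97], [-17.58, 116.51], [-87.97, 89.64], [11.32, 138.91], [-80.73, 260.73], [10.89, 115.49], [-147.41, 147.41]. Speed limits (degrees/s): [147.25, 147.25, 180, 180, 180, 180, 180].

## Interface

Orientations are given as a 3x3 rotation matrix whose columns are the frame's x, y, z axes.
In Python, from station import r gives the robot as it stands. The module is installed in compiled form; this text tells all that it offers.
- The arm moves only by the tool step_arm, never from a script. Its argument "moves" is a list of rows, each a list of 3 entries, a list of its own where there are three numbers: the opening, from -1 (shut) to 1 (fully open), then the shift along the tool's x, y, z in shares of 1000 mm (1.0 is 1000 mm), then the turn about the tool's z in fractions of the full range, 1 being 2 rad. A call has 1 to 20 rows; each row is the pose to reach, as a shift and turn from the pose commanded when the call began, along the tool's axes at that moment; what a row does not reach only later rows make up. A row lasts 1/10 s, in which the tool goes at most 50 mm and 8.59 degrees, less where a joint would pass 70% of its speed; a pose out of reach is approached as far as the arm can. A call with a gripper value outside its range is refused whole. The fingers move at their own pace and stop on an object; "grip_force" is the grip in N (left out, the last holds). Time passes only in rows, so rows that repeat a pose let the fingers close. It gives the time, the measured TCP pose, the force, the opening and the grip force at its end, in the units of the state.
- r.read_state(): the state, without advancing time (a new reading comes with each control period).
- r.get_image(name): name is "side" or "top"; returns (picture, depth): 384x512x3 uint8, red, green, blue; 384x512 float32, m along the optical axis (not along the pixel's ray), 0 where there is no reading.
- r.camera_params(name): a dict with "fov_y" (degrees; the focal length in pixels is half the picture's height over the tangent of half this angle, whatever the lens; pixels are square), "cx", "cy" (the principal point, pixels), "dist" ([k1, k2, p1, p2, k3] as OpenCV has them; the pictures are not rectified), "position" and "attitude" of the camera in the world. Camera axes: x right, y up, looking along -z (the intrinsics and any distortion apply to the point x, -y, -z); pixel columns grow to the right and rows downward; lengths in m; the calibration is good to about 2 mm. A picture is of the moment at which its call begins. camera_params takes no time and is no camera call.
- r.job_done(): hands the job in; it is judged then, once.
The state is a dict: "t": time; "joints": joint angles; "qd": joint speeds; "tau": joint torques, N m; "eef_pos": TCP position; "orientation": TCP orientation; "force": force on the tool from outside, world axes, zero at the start; "moment": the same for the moment, N m; "opening": opening from 0.0 (shut) to 1.0 (fully open); "grip_force": force on a finger pad.
Only numpy, scipy, OpenCV 4.12 (cv2) and the standard library are available. Lean on these libraries where they do the work, as an engineer would, in place of code of your own. Each camera call takes 0.05 s, during which the arm holds its last target. There are 200 camera calls.

## Task

One of the two brown flasks is full of sediment and the other is empty, and they look the same: heft them to find the full, heavier one. Seat the full flask upright in the sprung rubber ring cradle of the touch-start mixer, press it gently down until you feel the cradle reach its stop, and finish while still gripping the flask and holding it pressed down there. Leave the empty flask standing upright about where it was, and do not knock over or push aside anything else on the bench.

Things in the scene. Friction and masses are not known exactly. Their poses are not given: they have to be found in the camera images.
- flask_1: round flask, flat foot, brown with a paper band, blue ribbed cap; 72 mm across the ball, 124 mm tall. Origin: centre of its foot (36 mm across), z up the neck. Ball centre 36 mm up; neck 27 mm across, 68 to 96 mm up; cap 33 mm across, 96 to 124 mm up. One flask is full of wet sediment (300 to 420 g), the other empty (90 to 135 g); they look alike and either may be the full one.
- flask_2: round flask, flat foot, brown with a paper band, blue ribbed cap; 72 mm across the ball, 124 mm tall. Origin: centre of its foot (36 mm across), z up the neck. Ball centre 36 mm up; neck 27 mm across, 68 to 96 mm up; cap 33 mm across, 96 to 124 mm up. One flask is full of wet sediment (300 to 420 g), the other empty (90 to 135 g); they look alike and either may be the full one.
- flask_1_cap (a point): centre of flask_1's cap, 110 mm above its foot: the place to grip from above.
- flask_2_cap (a point): centre of flask_2's cap, 110 mm above its foot: the place to grip from above.
- mixer: vortex mixer, cream and grey, fixed to the bench; foot 165 mm (its x) by 130 mm (its y), housing top 88 mm above the bench; sloping control panel with a black knob towards its own -x. Origin: centre of its underside. The ring cradle stands on it, 22 mm along its +x.
- cradle_rim (a point): centre of the cradle's black rubber ring at its upper rim, 136 mm above the bench when not pressed; goes down with the cradle. The ring is a funnel, 88 mm across outside, narrowing to an opening 52 mm across 9 mm below the rim, on whose edge the flask's ball sits; a seated flask's foot is about 20 mm below the rim, clear of the plate beneath.
- cradle (a joint): how far the cradle is pressed down, in m: 0 when up, 0.010 at its stop. A preloaded spring carries it: about 7 N on the cradle before it moves (so a flask merely standing in it does not press it), about 15 N in all at the stop.
- vial_1: glass vial with white cap, 27 mm across, 58 mm tall; bystander. Origin: centre of its underside.
- vial_2: glass vial with white cap, 27 mm across, 58 mm tall; bystander. Origin: centre of its underside.
- dish: closed petri dish, 92 mm across, 16 mm high; bystander. Origin: centre of its underside.
- jar: glass sample jar with black lid, 62 mm across, 74 mm tall; bystander. Origin: centre of its underside.
- wash_bottle: white wash bottle with red cap and bent spout, 62 mm across, 180 mm tall; bystander. Origin: centre of its underside; the spout reaches 58 mm along its -x.
- forceps: steel forceps lying along their x, 125 mm long, 6 mm high; bystander. Origin: centre of the underside.

How it is judged (in metres and radians):
At the end, for the whole second after the job is handed in: The full flask sits upright (7 degrees) in the cradle, within 5 mm of its centre, gripped and held still, pressing the cradle down over 8.5 of its 10 mm (over 10 N), the arm not touching the mixer; the empty flask stands upright on the bench, released, within 50 mm of its start (value of joint cradle above 0.0085 m and horizontal distance between flask_2 and cradle_rim below 0.005 m and z of flask_2 in the frame of cradle_rim below -0.014 m and angle between each of flask_2, flask_1's own z axis and vertical below 0.12 rad and contact force between flask_2 and mixer above 10 N and contact force between the fingers and flask_2 above 5 N and contact force between the arm and mixer below 0.5 N and linear speed of each of flask_2, flask_1 below 0.02 m/s and distance of flask_1 from where it was at the start of the episode below 0.05 m and height (world z) of flask_1 below 0.006 m and contact force between the arm and flask_1 below 0.2 N); the arm keeps its last pose, push and grip.
It fails at once if a bystander is pushed more than 30 mm or knocked over (distance of any of vial_1, vial_2, dish, jar, wash_bottle, forceps from where it was at the start of the episode above 0.03 m or angle between any of vial_1, vial_2, dish, jar, wash_bottle, forceps's own z axis and vertical above 0.5 rad).
It fails at once if a flask is tipped more than 45 degrees (angle between any of flask_2, flask_1's own z axis and vertical above 0.785 rad).
It fails at once if a flask is forced down on the mixer with more than 60 N (contact force between any of flask_2, flask_1 and mixer above 60 N).
It also fails if it takes over 61 s, if anything falls off the work surface, if the arm or the gripper's body presses on something with over 40 N, if the wrist force passes 120 N, or if a joint passes its speed limit or range.

## Working session

There is one attempt and no reset: what is moved stays moved. The work goes in short steps, Python scripts to look and compute and a tool call to move; the robot and the scene stay as the last step left them, time stands still between calls to the robot, and variables do not carry over. Pictures are saved under pics/ and viewed, at most 10 in all, crops included, and the job is handed in when it is done.

Besides the shell and the picture viewer there is one more tool, called after ">>>" by a JSON object that holds its "method" and its "body". step_arm: Moves the arm, as the interface text tells. Its arguments: {"type":"object","properties":{"moves":{"type":"array"},"grip_force":{"type":"number"}},"required":["moves"]}

```bash
mkdir -p pics; cat > h.py <<'E'
import numpy as np, cv2
from station import r
def grab(n):
    im,d=r.get_image(n); p=r.camera_params(n)
    return im,d,p
def K(p,shape):
    f=shape[0]/2/np.tan(np.radians(p["fov_y"])/2)
    return np.array([[f,0,p["cx"]],[0,f,p["cy"]],[0,0,1]])
def rays(p,shape,px):
    u=cv2.undistortPoints(np.array(px,float).reshape(-1,1,2),K(p,shape),np.array(p["dist"],float)).reshape(-1,2)
    v=np.c_[u[:,0],-u[:,1],-np.ones(len(u))]
    return np.array(p["position"]),v@np.array(p["attitude"]).T   # unit optical depth
def on_plane(p,shape,px,z):
    o,d=rays(p,shape,px); return o+d*((z-o[2])/d[:,2])[:,None]
def cloud(d,p):
    h,w=d.shape; uu,vv=np.meshgrid(np.arange(w),np.arange(h))
    o,v=rays(p,d.shape,np.c_[uu.ravel(),vv.ravel()])
    return (o+v*d.reshape(-1,1)).reshape(h,w,3)
E
python3 - <<'E'
from h import *
for n in("top","side"):
    im,d,p=grab(n); cv2.imwrite(f"pics/{n}0.png",im[:,:,::-1]); np.savez(n+"0.npz",im=im,d=d); print(n,p)
s=r.read_state(); print(s,r.pinch_z)
E
```

```text
top {'fov_y': 45.370496295283864, 'cx': 252.34757492609447, 'cy': 181.65980730163145, 'dist': array([-0.0770792,  0.       ,  0.       ,  0.       ,  0.       ]), 'position': array([ 0.42237589, -0.0107008 ,  1.43128324]), 'attitude': array([[-0.00554875,  0.99810914, -0.06121561],
       [-0.99998293, -0.00565053, -0.00148969],
       [-0.00183277,  0.0612063 ,  0.99812345]])}
side {'fov_y': 47.416434958070546, 'cx': 259.01385558299387, 'cy': 192.09469101075402, 'dist': array([-0.0087578,  0.       ,  0.       ,  0.       ,  0.       ]), 'position': array([-0.01210428, -0.9049138 ,  0.73127315]), 'attitude': array([[ 0.85856783,  0.25220243, -0.44638013],
       [-0.5125987 ,  0.43956106, -0.73758298],
       [ 0.01019111,  0.86207889,  0.50667162]])}
{'t': 0.1, 'joints': array([-55.79566831,  28.74984059, -24.45432313,  88.88610485,
        12.65299348,  65.21839874, -12.04974596]), 'qd': array([ 0.08416306, -0.24466792, -0.06508034, -0.10125314,  0.08159576,
        0.18323623,  0.05476125]), 'tau': array([-1.06566687e-02, -5.67869496e+01, -5.83823070e+00, -2.79918784e+01,
       -6.90582558e-02,  2.41249561e-02,  4.26125541e-05]), 'eef_pos': array([0.21278774, 0.6135164 , 0.22576224]), 'orientation': array([[-9.44830493e-01,  3.27559101e-01, -6.12834701e-04],
       [ 3.27559672e-01,  9.44829060e-01, -1.64609866e-03],
       [ 3.98294358e-05, -1.75602414e-03, -9.99998457e-01]]), 'force': array([-0.63556603,  0.50098437, -0.08495061]), 'moment': array([-0.03277163, -0.026     , -0.00978857]), 'grip_force': 0.0, 'opening': 0.9987466201791806} -0.0188
```

View pics/top0.png

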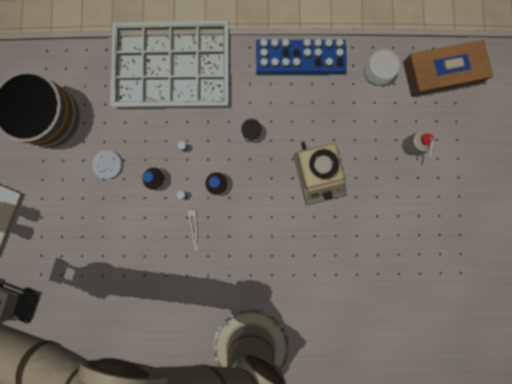

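View pics/side0.png

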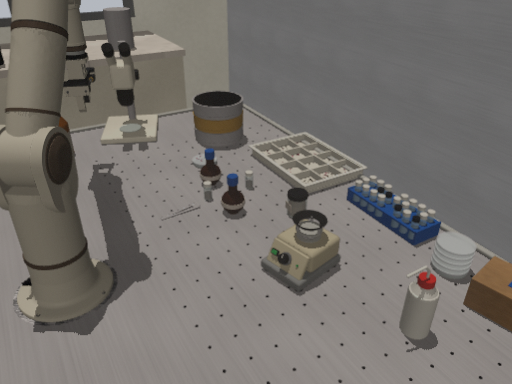

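The top view shows the flask caps at about (149,177) and (215,182), and the ring at (323,163). The vials are at (182,145) and (181,195), the jar at (252,130), the dish at (107,165) and the forceps at (194,229). Next I'll measure the positions.

```bash
cat > m.py <<'E'
from h import *
T=np.load("top0.npz"); S=np.load("side0.npz")
pt=r.camera_params("top"); ps=r.camera_params("side")
def blobs(im,f,box,amin=15):
    h=cv2.cvtColor(im,cv2.COLOR_RGB2HSV).astype(int); m=f(h[...,0],h[...,1],h[...,2]).astype(np.uint8)
    x0,y0,x1,y1=box; k=np.zeros_like(m); k[y0:y1,x0:x1]=m[y0:y1,x0:x1]
    n,l,st,c=cv2.connectedComponentsWithStats(k)
    return [(c[i],st[i],l==i) for i in range(1,n) if st[i,4]>=amin]
blue=lambda h,s,v:(h>100)&(h<130)&(s>120)&(v>40)
def tri(a,b):
    o1,d1=rays(pt,T["d"].shape,[a]);o2,d2=rays(ps,S["d"].shape,[b]);d1,d2=d1[0],d2[0]
    t=np.linalg.lstsq(np.c_[d1,-d2],o2-o1,rcond=None)[0]
    p,q=o1+d1*t[0],o2+d2*t[1]; return (p+q)/2,np.linalg.norm(p-q)
if __name__=="__main__":
    sh=T["d"].shape; C=cloud(T["d"],pt); Cs=cloud(S["d"],ps)
    tb=blobs(T["im"],blue,(130,150,240,210)); sb=blobs(S["im"],blue,(190,140,250,195))
    for c,st,l in tb:
        P=C[l]; print("top",c.round(1),st, "plane .117",on_plane(pt,sh,[c],.117).round(4),"depth z",np.percentile(P[:,2],[10,50,90]).round(3), "med top",np.median(P[P[:,2]>.115],0).round(4))
    for c,st,l in sb:
        P=Cs[l]; print("side",c.round(1),st,"plane .112",on_plane(ps,sh,[c],.112).round(4),P.mean(0).round(4))
    for c,_,_ in tb:
        print([(tri(c,b[0])) for b in sb])
    # ring: dark pixels
    for c,st,l in blobs(T["im"],lambda h,s,v:(v<60),(300,140,350,190)):
        P=C[l]; e=cv2.findContours(l.astype(np.uint8),cv2.RETR_EXTERNAL,cv2.CHAIN_APPROX_NONE)[0][0]
        (u,v),rad=cv2.minEnclosingCircle(e); X=on_plane(pt,sh,[(u,v),(u+rad,v)],.136)
        print("dark",c.round(1),st,(u,v,rad),X.round(4),np.percentile(P[:,2],[5,50,95]).round(3))
    # objects above bench from depth
    m=((C[...,2]>.005)&(T["d"]>0)).astype(np.uint8); m[:105]=0; m[250:]=0
    n,l,st,c=cv2.connectedComponentsWithStats(m)
    for i in range(1,n):
        if st[i,4]>12: P=C[l==i]; print(c[i].round(0),st[i],P.min(0).round(3),P.max(0).round(3))
    print("depth ring cloud",end=" ")
    q=(np.abs(C[...,2]-.134)<.008)&(np.hypot(C[...,0]-.52,C[...,1]+.2)<.15); P=C[q]; print(len(P),P.min(0),P.max(0),P[:,2].mean())
E
python3 m.py
```

```text
top [147.9 176.5] [143 171  11  12 100] plane .117 [[0.5197 0.292  0.117 ]] depth z [0.118 0.124 0.128] med top [0.5203 0.291  0.1247]
top [214.2 181.6] [209 176  12  12 108] plane .117 [[0.5038 0.1008 0.117 ]] depth z [0.12  0.124 0.128] med top [0.5047 0.1005 0.1243]
side [209.1 153.4] [205 149   9  10  81] plane .112 [[0.5199 0.2932 0.112 ]] [0.5159 0.2843 0.1166]
side [231.9 179.2] [227 174  10  12  99] plane .112 [[0.5026 0.1004 0.112 ]] [0.4987 0.0929 0.1166]
[(array([0.5199653 , 0.29321768, 0.11197833]), np.float64(0.00016304884392811175)), (array([0.56168492, 0.29980151, 0.00214123]), np.float64(0.0766575685146686))]
[(array([0.47017451, 0.10555668, 0.20342563]), np.float64(0.06147768194163737)), (array([0.50371484, 0.10150103, 0.11118476]), np.float64(0.000983847310712068))]
dark [303.2 145.6] [302 143   4   6  16] (303.5, 145.5, 2.9155757427215576) [[ 0.604  -0.1547  0.136 ]
 [ 0.6039 -0.163   0.136 ]] [0.033 0.036 0.039]
dark [324.5 163.4] [310 150  28  28 328] (323.6842041015625, 163.6842041015625, 14.337746620178223) [[ 0.5518 -0.2114  0.136 ]
 [ 0.5516 -0.2523  0.136 ]]
[... 497 characters left out ...]
64.] [ 92 149  30  31 705] [0.521 0.4   0.005] [0.615 0.496 0.024]
[153. 178.] [140 166  28  26 487] [0.482 0.256 0.005] [0.561 0.342 0.131]
[216. 183.] [205 170  24  26 469] [0.467 0.065 0.005] [0.547 0.135 0.134]
[  7. 210.] [  0 184  23  66 818] [0.301 0.717 0.005] [0.507 0.793 0.035]
[182. 195.] [176 191  12  10  84] [0.454 0.194 0.005] [0.481 0.226 0.065]
[191. 214.] [187 209  11  13  55] [0.389 0.164 0.005] [0.426 0.195 0.015]
[195. 225.] [194 219   3  12  19] [0.361 0.166 0.005] [0.395 0.173 0.01 ]
[195. 242.] [193 238   6  10  25] [0.308 0.161 0.005] [0.336 0.176 0.009]
depth ring cloud 404 [ 0.51075073 -0.25611308  0.12602794] [ 0.59623118 -0.16911323  0.14136564] 0.1334063897107468
```

```bash
cat > g.py <<'E'
import sys; from h import *
s=r.read_state(); R=s["orientation"]; t=np.array([float(a) for a in sys.argv[1:4]])
print("t",s["t"],"pos",s["eef_pos"].round(4),"F",s["force"].round(2),"shift mm",(R.T@(t-s["eef_pos"])*1000).round(1),"z",R[:,2].round(4),"op",round(s["opening"],3),"yaw y",R[:,1].round(3))
E
python3 g.py .5037 .1012 .17; python3 g.py .5037 .1012 .091
```

```text
t 0.1 pos [0.2128 0.6135 0.2258] F [-0.64  0.5  -0.08] shift mm [-442.7 -388.7   56.4] z [-6.0e-04 -1.6e-03 -1.0e+00] op 0.999 yaw y [ 0.328  0.945 -0.002]
t 0.1 pos [0.2128 0.6135 0.2258] F [-0.64  0.5  -0.08] shift mm [-442.7 -388.5  135.4] z [-6.0e-04 -1.6e-03 -1.0e+00] op 0.999 yaw y [ 0.328  0.945 -0.002]
```

Careful with the scale: shifts go in shares of 1000 mm and turns go in shares of 2 rad. That gives: -443 mm / 1000 = -0.443, -389 mm / 1000 = -0.389.

>>> {"method": "step_arm", "body": {"moves": [[1, [-0.443, -0.389, 0.04], 0], [1, [-0.443, -0.389, 0.04], 0], [1, [-0.443, -0.389, 0.04], 0], [1, [-0.443, -0.389, 0.04], 0], [1, [-0.443, -0.389, 0.04], 0], [1, [-0.443, -0.389, 0.04], 0], [1, [-0.443, -0.389, 0.04], 0], [1, [-0.443, -0.389, 0.04], 0], [1, [-0.443, -0.389, 0.04], 0], [1, [-0.443, -0.389, 0.04], 0], [1, [-0.443, -0.389, 0.04], 0], [1, [-0.443, -0.389, 0.04], 0], [1, [-0.443, -0.389, 0.04], 0], [1, [-0.443, -0.389, 0.04], 0], [1, [-0.443, -0.389, 0.04], 0], [1, [-0.443, -0.389, 0.04], 0], [1, [-0.443, -0.389, 0.04], 0], [1, [-0.443, -0.389, 0.04], 0], [1, [-0.443, -0.389, 0.04], 0], [1, [-0.443, -0.389, 0.04], 0]], "grip_force": 25}}

```text
t: 2.1
eef_pos: [0.504, 0.1017, 0.1868]
orientation: [[-0.945, 0.327, 0.0], [0.327, 0.945, 0.0], [-0.0, 0.0, -1.0]]
force: [0.4, 0.1, -0.2]
opening: 1.002
grip_force: 0.0
```

```bash
python3 g.py .5037 .1012 .091
```

```text
t 2.1 pos [0.504  0.1017 0.1868] F [ 0.36  0.09 -0.2 ] shift mm [ 0.1 -0.6 95.8] z [ 0.e+00  1.e-04 -1.e+00] op 1.002 yaw y [0.327 0.945 0.   ]
```

Scaled: 96 mm / 1000 = 0.096, 75 mm / 1000 = 0.075.

>>> {"method": "step_arm", "body": {"moves": [[1, [0, 0, 0.04], 0], [1, [0, 0, 0.075], 0], [1, [0, 0, 0.096], 0], [1, [0, 0, 0.096], 0], [1, [0, 0, 0.096], 0], [-1, [0, 0, 0.096], 0], [-1, [0, 0, 0.096], 0], [-1, [0, 0, 0.096], 0], [-1, [0, 0, 0.096], 0], [-1, [0, 0, 0.096], 0], [-1, [0, 0, 0.096], 0], [-1, [0, 0, 0.096], 0], [-1, [0, 0, 0.096], 0], [-1, [0, 0, 0.096], 0], [-1, [0, 0, 0.096], 0]], "grip_force": 25}}

```text
t: 3.6
eef_pos: [0.504, 0.1014, 0.0906]
orientation: [[-0.945, 0.328, -0.0], [0.328, 0.945, -0.0], [0.0, -0.0, -1.0]]
force: [-0.5, -0.7, 0.3]
opening: 0.339
grip_force: 25.0
```

```bash
python3 g.py .5037 .1012 .091
```

```text
t 3.6 pos [0.504  0.1014 0.0906] F [-0.51 -0.71  0.31] shift mm [ 0.2 -0.2 -0.4] z [-2.e-04 -1.e-04 -1.e+00] op 0.339 yaw y [ 0.328  0.945 -0.   ]
```

Scaled: -30 mm / 1000 = -0.03, -20 mm / 1000 = -0.02.

>>> {"method": "step_arm", "body": {"moves": [[-1, [0, 0, -0.01], 0], [-1, [0, 0, -0.02], 0], [-1, [0, 0, -0.03], 0], [-1, [0, 0, -0.03], 0], [-1, [0, 0, -0.03], 0], [-1, [0, 0, -0.03], 0], [-1, [0, 0, -0.03], 0], [-1, [0, 0, -0.03], 0]]}}

```text
t: 4.4
eef_pos: [0.5037, 0.1014, 0.1203]
orientation: [[-0.945, 0.328, -0.001], [0.328, 0.945, -0.0], [0.001, -0.0, -1.0]]
force: [-0.6, 0.7, -2.4]
opening: 0.341
grip_force: 25.0
```

>>> {"method": "step_arm", "body": {"moves": [[-1, [0, 0, 0], 0]]}}

```text
t: 4.5
eef_pos: [0.5038, 0.1015, 0.1204]
orientation: [[-0.945, 0.328, -0.001], [0.328, 0.945, -0.0], [0.001, -0.0, -1.0]]
force: [-0.8, -0.1, -3.0]
opening: 0.341
grip_force: 25.0
```

>>> {"method": "step_arm", "body": {"moves": [[-1, [0, 0, 0], 0]]}}

```text
t: 4.6
eef_pos: [0.504, 0.1015, 0.1205]
orientation: [[-0.945, 0.328, -0.0], [0.328, 0.945, 0.0], [0.0, -0.0, -1.0]]
force: [-2.2, -0.1, -3.2]
opening: 0.342
grip_force: 25.0
```

The wrist reads about −3 N with this flask lifted, which is around 300 g, so this is the full one. I'll lift it clear and carry it over the cradle.

Scaled: -150 mm / 1000 = -0.15, -130 mm / 1000 = -0.13.

>>> {"method": "step_arm", "body": {"moves": [[-1, [0, 0, -0.03], 0], [-1, [0, 0, -0.065], 0], [-1, [0, 0, -0.1], 0], [-1, [0, 0, -0.13], 0], [-1, [0, 0, -0.15], 0], [-1, [0, 0, -0.15], 0], [-1, [0, 0, -0.15], 0], [-1, [0, 0, -0.15], 0]], "grip_force": 45}}

```text
t: 5.4
eef_pos: [0.5029, 0.1011, 0.2689]
orientation: [[-0.945, 0.328, -0.003], [0.328, 0.945, -0.001], [0.003, -0.002, -1.0]]
force: [1.1, -0.3, -4.3]
opening: 0.338
grip_force: 45.0
```

>>> {"method": "step_arm", "body": {"moves": [[-1, [0, 0, 0], 0]]}}

```text
t: 5.5
eef_pos: [0.503, 0.1012, 0.269]
orientation: [[-0.945, 0.328, -0.003], [0.328, 0.945, -0.001], [0.003, -0.002, -1.0]]
force: [-0.4, -0.1, -3.7]
opening: 0.338
grip_force: 45.0
```

Scaled: -280 mm / 1000 = -0.28, -273 mm / 1000 = -0.273.

>>> {"method": "step_arm", "body": {"moves": [[-1, [-0.008, -0.014, 0], 0], [-1, [-0.02, -0.038, 0], 0], [-1, [-0.035, -0.066, 0], 0], [-1, [-0.05, -0.094, 0], 0], [-1, [-0.065, -0.122, 0], 0], [-1, [-0.08, -0.15, 0], 0], [-1, [-0.095, -0.178, 0], 0], [-1, [-0.11, -0.206, 0], 0], [-1, [-0.124, -0.234, 0], 0], [-1, [-0.136, -0.258, 0], 0], [-1, [-0.145, -0.273, 0], 0], [-1, [-0.149, -0.28, 0], 0], [-1, [-0.149, -0.28, 0], 0], [-1, [-0.149, -0.28, 0], 0], [-1, [-0.149, -0.28, 0], 0], [-1, [-0.149, -0.28, 0], 0], [-1, [-0.149, -0.28, 0], 0]]}}

```text
t: 7.2
eef_pos: [0.5532, -0.211, 0.2709]
orientation: [[-0.945, 0.326, 0.0], [0.326, 0.945, 0.0], [-0.0, 0.0, -1.0]]
force: [0.4, 0.4, -3.6]
opening: 0.34
grip_force: 45.0
```

```bash
python3 - <<'E'
from h import *
F=[];
for n in("top","side"):
    im,d,p=grab(n); np.savez(n+"1.npz",im=im,d=d); F.append(r.read_state()["force"])
    c=(slice(110,230),slice(260,400)) if n=="top" else (slice(150,290),slice(230,370))
    cv2.imwrite(f"pics/{n}1.png",cv2.resize(im[c][:,:,::-1],None,fx=4,fy=4,interpolation=cv2.INTER_CUBIC))
im=np.load("side0.npz")["im"][200:260,280:350]
cv2.imwrite("pics/side0c.png",cv2.resize(im[:,:,::-1],None,fx=8,fy=8,interpolation=cv2.INTER_CUBIC))
print(np.round(F,2))
E
python3 g.py .5525 -.212 .27
```

```text
[[ 0.49  0.38 -3.28]
 [-0.11 -0.27 -2.94]]
t 7.3 pos [ 0.5532 -0.2115  0.2709] F [-0.11 -0.27 -2.94] shift mm [ 0.5 -0.7  0.9] z [ 2.e-04 -0.e+00 -1.e+00] op 0.341 yaw y [0.327 0.945 0.   ]
```

View pics/side1.png

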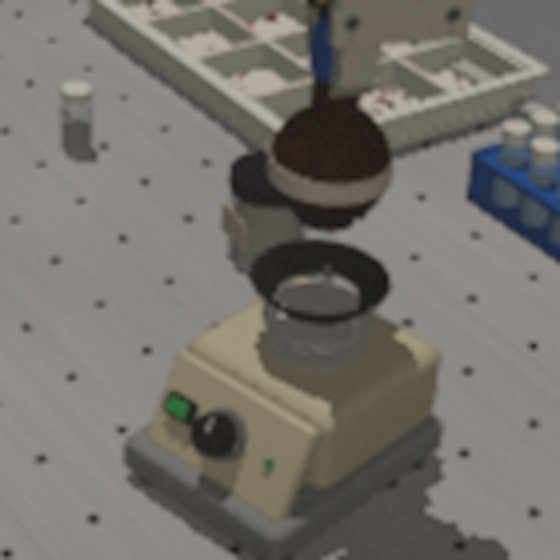

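View pics/side0c.png

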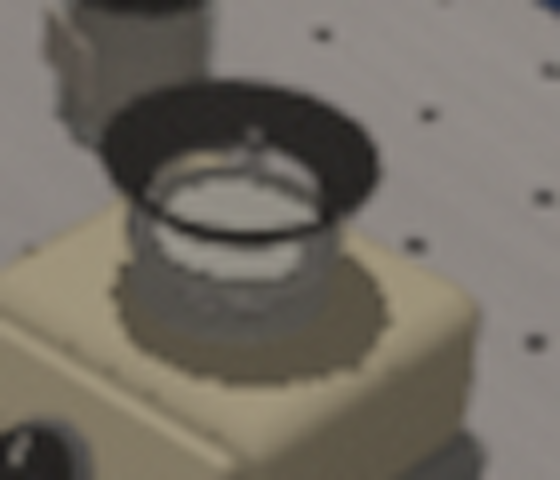

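The side view shows the flask hanging upright above the ring, with the ball at crop (332,167) and the rim ellipse at (320,280). I'll fit both centres by casting the outlines onto their planes.

```bash
python3 - <<'E'
from m import *
from scipy.optimize import least_squares
from scipy.spatial import ConvexHull
sh=T["d"].shape
def fit(p,im,box,z,thr):
    g=cv2.cvtColor(im,cv2.COLOR_RGB2GRAY); x0,y0,x1,y1=box
    big=cv2.resize(g[y0:y1,x0:x1],None,fx=8,fy=8,interpolation=cv2.INTER_CUBIC)
    m=(big<thr).astype(np.uint8); n,l,st,c=cv2.connectedComponentsWithStats(m); i=1+np.argmax(st[1:,4])
    e=np.argwhere(l==i)[:,::-1]; e=e[ConvexHull(e).vertices]
    px=(e+.5)/8-.5+[x0,y0]; X=on_plane(p,sh,px,z)[:,:2]
    s=least_squares(lambda q:np.hypot(*(X-q[:2]).T)-q[2],[.55,-.21,.044],loss="soft_l1",f_scale=.001)
    print(s.x.round(4),"rms mm",(1e3*np.sqrt(np.mean(s.fun**2))).round(2),px.min(0),px.max(0))
for thr in(60,75,90):
    fit(pt,T["im"],(306,145,342,183),.136,thr); fit(ps,S["im"],(292,207,330,232),.136,thr)
# held ball in side view: silhouette centre -> ray at ball-centre height
im=np.load("side1.npz")["im"][174:208,295:332]; hv=cv2.cvtColor(im,cv2.COLOR_RGB2HSV); print(hv[15:17,::4].tolist())
z=r.read_state()["eef_pos"][2]-.091+.036
print("ball z",z,"crop ball centre ->",on_plane(ps,sh,[(230+332/4-.4,150+167/4-.4),(230+330/4-.4,150+167/4-.4)],z).round(4))
# cap in side view (visible left edge) & expected pixel of tcp axis
E
```

```text
[ 0.5517 -0.212   0.0408] rms mm 0.5 [309.5625 149.3125] [338.0625 178.0625]
[ 0.5508 -0.2114  0.0426] rms mm 1.18 [291.5625 209.5625] [326.4375 229.9375]
[ 0.5515 -0.2123  0.0422] rms mm 0.57 [309.1875 148.9375] [338.8125 178.4375]
[ 0.5507 -0.2106  0.0438] rms mm 1.91 [291.5625 208.4375] [326.8125 230.1875]
[ 0.5517 -0.2131  0.0435] rms mm 0.93 [308.9375 148.4375] [339.9375 178.8125]
[ 0.5405 -0.205   0.0556] rms mm 6.17 [291.5625 206.5625] [327.0625 231.4375]
[[[15, 26, 40], [10, 75, 41], [8, 81, 47], [12, 89, 43], [11, 85, 42], [9, 97, 42], [11, 97, 42], [11, 89, 40], [19, 47, 60], [10, 18, 127]], [[20, 20, 38], [14, 64, 60], [9, 101, 43], [11, 103, 42], [11, 83, 43], [10, 93, 41], [11, 92, 39], [8, 78, 39], [13, 43, 72], [10, 17, 139]]]
ball z 0.2158810048019114 crop ball centre -> [[ 0.5525 -0.2141  0.2159]
 [ 0.5515 -0.2135  0.2159]]
```

Scaled: 57 mm / 1000 = 0.057, 1.5 mm / 1000 = 0.0015.

>>> {"method": "step_arm", "body": {"moves": [[-1, [0.0015, -0.0005, 0.005], 0], [-1, [0.0015, -0.0005, 0.02], 0], [-1, [0.0015, -0.0005, 0.036], 0], [-1, [0.0015, -0.0005, 0.05], 0], [-1, [0.0015, -0.0005, 0.057], 0], [-1, [0.0015, -0.0005, 0.057], 0], [-1, [0.0015, -0.0005, 0.057], 0], [-1, [0.0015, -0.0005, 0.057], 0]]}}

```text
t: 8.1
eef_pos: [0.5521, -0.2122, 0.2146]
orientation: [[-0.945, 0.328, 0.001], [0.328, 0.945, -0.001], [-0.002, 0.0, -1.0]]
force: [-0.1, 0.4, -3.2]
opening: 0.337
grip_force: 45.0
```

>>> {"method": "step_arm", "body": {"moves": [[-1, [0, 0, 0.001], 0], [-1, [0, 0, 0.002], 0], [-1, [0, 0, 0.003], 0], [-1, [0, 0, 0.004], 0], [-1, [0, 0, 0.005], 0], [-1, [0, 0, 0.006], 0], [-1, [0, 0, 0.006], 0], [-1, [0, 0, 0.006], 0]]}}

```text
t: 8.9
eef_pos: [0.5518, -0.2117, 0.2079]
orientation: [[-0.945, 0.327, 0.001], [0.327, 0.945, 0.0], [-0.001, 0.0, -1.0]]
force: [1.0, 0.7, -1.2]
opening: 0.337
grip_force: 45.0
```

```bash
python3 g.py .5515 -.2118 .1966
```

```text
t 8.9 pos [ 0.5518 -0.2117  0.2079] F [ 1.03  0.69 -1.25] shift mm [ 0.3 -0.2 11.3] z [ 6.e-04  1.e-04 -1.e+00] op 0.337 yaw y [0.327 0.945 0.   ]
```

>>> {"method": "step_arm", "body": {"moves": [[-1, [0, 0, 0.0005], 0], [-1, [0, 0, 0.001], 0], [-1, [0, 0, 0.0015], 0], [-1, [0, 0, 0.002], 0], [-1, [0, 0, 0.002], 0], [-1, [0, 0, 0.002], 0]]}}

```text
t: 9.5
eef_pos: [0.5522, -0.2117, 0.2062]
orientation: [[-0.945, 0.327, 0.001], [0.327, 0.945, -0.0], [-0.001, 0.0, -1.0]]
force: [1.3, 1.7, 4.7]
opening: 0.342
grip_force: 45.0
```

Scaled: 2 mm / 1000 = 0.002, 1.5 mm / 1000 = 0.0015.

>>> {"method": "step_arm", "body": {"moves": [[-1, [0, 0, 0.0005], 0], [-1, [0, 0, 0.001], 0], [-1, [0, 0, 0.0015], 0], [-1, [0, 0, 0.002], 0], [-1, [0, 0, 0.002], 0], [-1, [0, 0, 0.002], 0]]}}

```text
t: 10.1
eef_pos: [0.5522, -0.2118, 0.2044]
orientation: [[-0.945, 0.327, 0.002], [0.327, 0.945, -0.0], [-0.001, 0.0, -1.0]]
force: [0.8, 1.4, 6.8]
opening: 0.341
grip_force: 45.0
```

Scaled: 2 mm / 1000 = 0.002, 1.5 mm / 1000 = 0.0015.

>>> {"method": "step_arm", "body": {"moves": [[-1, [0, 0, 0.0005], 0], [-1, [0, 0, 0.001], 0], [-1, [0, 0, 0.0015], 0], [-1, [0, 0, 0.002], 0], [-1, [0, 0, 0.002], 0], [-1, [0, 0, 0.002], 0]]}}

```text
t: 10.7
eef_pos: [0.5524, -0.2118, 0.2026]
orientation: [[-0.945, 0.327, 0.002], [0.327, 0.945, -0.0], [-0.002, 0.0, -1.0]]
force: [1.1, 2.2, 8.5]
opening: 0.34
grip_force: 45.0
```

Scaled: 2 mm / 1000 = 0.002, 1.5 mm / 1000 = 0.0015.

>>> {"method": "step_arm", "body": {"moves": [[-1, [0, 0, 0.0005], 0], [-1, [0, 0, 0.001], 0], [-1, [0, 0, 0.0015], 0], [-1, [0, 0, 0.002], 0], [-1, [0, 0, 0.002], 0], [-1, [0, 0, 0.002], 0]]}}

```text
t: 11.3
eef_pos: [0.5525, -0.2118, 0.2009]
orientation: [[-0.945, 0.327, 0.002], [0.327, 0.945, -0.0], [-0.002, 0.0, -1.0]]
force: [1.1, 2.3, 9.5]
opening: 0.338
grip_force: 45.0
```

Scaled: 2 mm / 1000 = 0.002, 1.5 mm / 1000 = 0.0015.

>>> {"method": "step_arm", "body": {"moves": [[-1, [0, 0, 0.0005], 0], [-1, [0, 0, 0.001], 0], [-1, [0, 0, 0.0015], 0], [-1, [0, 0, 0.002], 0], [-1, [0, 0, 0.002], 0], [-1, [0, 0, 0.002], 0]]}}

```text
t: 11.9
eef_pos: [0.5526, -0.2118, 0.1992]
orientation: [[-0.945, 0.327, 0.003], [0.327, 0.945, -0.0], [-0.003, 0.0, -1.0]]
force: [0.7, 2.8, 10.0]
opening: 0.341
grip_force: 45.0
```

>>> {"method": "step_arm", "body": {"moves": [[-1, [0, 0, 0.0005], 0], [-1, [0, 0, 0.001], 0], [-1, [0, 0, 0.001], 0], [-1, [0, 0, 0.001], 0]]}}

```text
t: 12.3
eef_pos: [0.5527, -0.2119, 0.1984]
orientation: [[-0.945, 0.327, 0.003], [0.327, 0.945, -0.0], [-0.003, 0.0, -1.0]]
force: [0.3, 2.7, 11.1]
opening: 0.338
grip_force: 45.0
```

Scaled: 1 mm / 1000 = 0.001, 0.5 mm / 1000 = 0.0005.

>>> {"method": "step_arm", "body": {"moves": [[-1, [0, 0, 0.0005], 0], [-1, [0, 0, 0.001], 0], [-1, [0, 0, 0.001], 0], [-1, [0, 0, 0.001], 0]]}}

```text
t: 12.7
eef_pos: [0.5528, -0.2118, 0.1975]
orientation: [[-0.945, 0.327, 0.003], [0.327, 0.945, -0.0], [-0.003, 0.001, -1.0]]
force: [0.5, 3.5, 11.4]
opening: 0.339
grip_force: 45.0
```

Scaled: 1 mm / 1000 = 0.001, 0.5 mm / 1000 = 0.0005.

>>> {"method": "step_arm", "body": {"moves": [[-1, [0, 0, 0.0005], 0], [-1, [0, 0, 0.001], 0], [-1, [0, 0, 0.001], 0], [-1, [0, 0, 0.001], 0]]}}

```text
t: 13.1
eef_pos: [0.553, -0.2117, 0.1968]
orientation: [[-0.945, 0.327, 0.003], [0.327, 0.945, -0.0], [-0.003, 0.001, -1.0]]
force: [0.5, 3.7, 13.5]
opening: 0.339
grip_force: 45.0
```

Scaled: 1 mm / 1000 = 0.001, 0.5 mm / 1000 = 0.0005.

>>> {"method": "step_arm", "body": {"moves": [[-1, [0, 0, 0.0005], 0], [-1, [0, 0, 0.001], 0], [-1, [0, 0, 0.001], 0], [-1, [0, 0, 0.001], 0]]}}

```text
t: 13.5
eef_pos: [0.5534, -0.2117, 0.1966]
orientation: [[-0.945, 0.327, 0.004], [0.327, 0.945, -0.001], [-0.004, 0.001, -1.0]]
force: [-0.2, 3.3, 18.1]
opening: 0.34
grip_force: 45.0
```

The height has stopped changing while the force jumped from 11 to 18 N, so the cradle is at its stop. I'll check both views.

```bash
python3 - <<'E'
from h import *
im,d,p=grab("side"); a=im[90:290,170:370]
cv2.imwrite("pics/side2.png",cv2.resize(a[:,:,::-1],None,fx=3,fy=3,interpolation=cv2.INTER_CUBIC))
s=r.read_state(); print(s["t"],s["eef_pos"].round(4),s["force"].round(1),s["moment"].round(2),s["orientation"][:,2].round(4))
E
```

```text
13.55 [ 0.5534 -0.2117  0.1966] [-0.8  4.2 17.1] [ 0.77  0.52 -0.02] [ 4.3e-03 -7.0e-04 -1.0e+00]
```

View pics/side2.png

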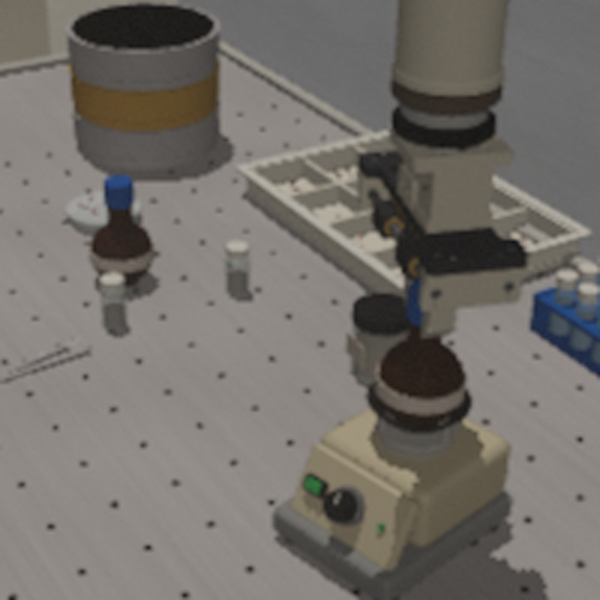

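The side view shows the flask upright in the ring (ball at crop (423,380), ring at (419,400)). The other flask is standing untouched at (120,240) and the bystanders haven't moved. I'll hold briefly to confirm it's steady, then hand in.

>>> {"method": "step_arm", "body": {"moves": [[-1, [0, 0, 0], 0], [-1, [0, 0, 0], 0], [-1, [0, 0, 0], 0], [-1, [0, 0, 0], 0], [-1, [0, 0, 0], 0]]}}

```text
t: 14.05
eef_pos: [0.5534, -0.2117, 0.1966]
orientation: [[-0.945, 0.327, 0.004], [0.327, 0.945, -0.001], [-0.004, 0.001, -1.0]]
force: [-0.3, 3.4, 17.1]
opening: 0.337
grip_force: 45.0
```

```bash
python3 -c "
from station import r
s=r.read_state(); print(s['force'],s['eef_pos'])
print(r.job_done() if s['force'][2]>13 else 'not pressed')"
```

```text
[-0.33887574  3.40592219 17.13530964] [ 0.55337155 -0.2117091   0.19663698]
the job is handed in; nothing more can be done
None
```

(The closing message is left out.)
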